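# Unload the thread winder onto the bench lift and let the lift down

## Task

Slide every fully wound thread package up off the winder's spindles and stand them all upright on the raised platform of the bench lift, together with the full one already standing on the bench; leave the thin, part-wound packages on their spindles and the other things on the bench alone. When all the full ones are aboard, crack the lift's release valve open counter-clockwise, by no more than an eighth of a turn, let the platform sink slowly all the way down, and then turn the valve closed again.

Things in the scene. Friction and masses are not known exactly. Their poses are not given: they have to be found in the camera images.
- full1_mid (a point): fully wound thread package: plain off-white thread on a cardboard tube, a cylinder 56 mm across and 64 mm tall with a 20 mm bore through it, about 140 g; starts standing on one of the six spindles of the stand; may be absent; the point is its centre, half-way up, z along the bore
- full2_mid (a point): fully wound thread package: plain off-white thread on a cardboard tube, a cylinder 56 mm across and 64 mm tall with a 20 mm bore through it, about 140 g; starts standing on one of the six spindles of the stand; may be absent; the point is its centre, half-way up, z along the bore
- full3_mid (a point): fully wound thread package: plain off-white thread on a cardboard tube, a cylinder 56 mm across and 64 mm tall with a 20 mm bore through it, about 140 g; starts standing on one of the six spindles of the stand; may be absent; the point is its centre, half-way up, z along the bore
- full4_mid (a point): fully wound thread package: plain off-white thread on a cardboard tube, a cylinder 56 mm across and 64 mm tall with a 20 mm bore through it, about 140 g; starts standing on one of the six spindles of the stand; may be absent; the point is its centre, half-way up, z along the bore
- full5_mid (a point): a fifth fully wound package, the same shape and size (56 mm across, 64 mm tall), already off the stand and standing upright by itself on the bench, beyond the pump block of the lift; always present; the point is its centre, half-way up
- slim1_mid (a point): part-wound package on a spindle of the stand: same thread, tube and height (64 mm) but only 36 mm across; it stays where it is; the point is its centre, half-way up
- slim2_mid (a point): part-wound package on a spindle of the stand: same thread, tube and height (64 mm) but only 36 mm across; it stays where it is; the point is its centre, half-way up
- stand: winder stand, fixed: green base 175 x 275 mm, 22 mm tall, with six upright steel spindles 11 mm in diameter at (+-52.5, -105/0/+105) mm in its x, y; packages sit on seats 28 mm above the bench and the spindle tips are 102 mm above the bench, 10 mm above the packages' tops, so a package must rise 75 mm to come free; origin: centre of the base's underside
- platform_top (a point): centre of the upper face of the lift's steel platform, a tray 240 mm (its x) by 204 mm (its y) inside with a rim 12 mm high; its top is 140 mm above the bench when raised, 60 mm when fully down; the rim and platform stay level
- platform (a joint): how far the platform has sunk, m: 0 raised (start), 0.08 fully down; once released it sinks by itself, slowly (about 0.5 to 1 cm/s)
- valve_grip (a point): centre of the release valve's T-handle, a dark flat-sided steel bar 76 mm long, 14 mm wide, 24 mm tall, on a pump block beside the platform (175 mm from the platform's centre along +y of the lift); 100 mm above the bench, block top at 62 mm, a slim stem below the bar; the bar lies along this point's x; turns about z
- valve (a joint): release valve angle, rad: near 0 closed (start, stop at 0), grows counter-clockwise seen from above; the lift is released when it is turned past about 0.35 to 0.45 rad and then sinks all the way to the bottom; stiff (about 0.15 N m), stays where it is left
- oil_bottle: white oil bottle with red cap, 38 mm across, 115 mm tall, standing near the robot between stand and lift; leave it alone; origin: centre of its underside
- oil_tin: steel tin 68 mm across, 100 mm tall, beyond the stand; leave it alone; origin: centre of its underside
- screwdriver: screwdriver 190 mm long lying beyond the lift; leave it alone; origin: middle of its length
- needle_box: cardboard box 70 x 100 x 30 mm between the stand and the robot; leave it alone; origin: centre of its underside

How it is judged:
By the outcome, as a careful person would: the job done as asked, in the order asked, and still so for the second after the job is handed in, with the robot touching nothing.
Of full1, full2, full3, full4 only 2 to 4 are there at a start; the rules pass over those that are not, and their reading is None.
At some moment in a run one of full5 may be knocked a few centimetres aside while the robot is not near it.
Once in a run the grip may slacken for a moment while it holds something.
It also fails if it takes over 210 s, if anything falls off the work surface, if the arm or the gripper's body presses on something with over 40 N, if the wrist force passes 120 N, or if a joint passes its speed limit or range.

## Robot

A 6-joint arm with a two-finger parallel gripper is mounted at the origin on the work surface. World frame = base frame: x ahead of the robot, y to its left, z up, the work surface at z = 0. Lengths are in m, angles in rad, forces in N, time in s.
With the tool pointing down it reaches from about 0.3 to 0.875 m from the base axis. Payload 6.4 kg.
Tool frame: the origin (TCP) lies between the finger pads; the fingertips stand 11 mm ahead of it and the grasp point (between the pads) lies 8 mm behind it (ctrl.tcp_to_tips is the distance from the TCP to the fingertips, in m); x points along the fingers, z is the direction in which the jaws open and shut, and the axes are right-handed (so a half turn about x gives the same grasp; the last joint's range is limited). The gripper opens to 85 mm and grips with 20 to 120 N. Pads are 22 mm wide; open, the fingers measure 114 mm over their backs; the gripper's body (76 mm by 85 mm) begins 54 mm behind the grasp point. The pads swing forward as they close: fully open they stand 13 mm farther back than shut.
Start: joints at [-1.372, 0.181, 1.607, -0, 1.354, -0.206], TCP at [0.226, -0.529, 0.242] pointing down, gripper open.
Joint ranges: [-2.99, 2.99], [-0.89, 2.07], [0.3, 2.58], [-1.14, 4.28], [0, 2.63], [-3.12, 3.12]. Speed limits (rad/s): [2.57, 2.57, 3.01, 3.14, 3.14, 3.14].

## Interface

Orientations are given as a unit quaternion [w, x, y, z].
In Python, from bench import ctrl, eyes, hand_in gives the robot as it stands. The module is installed in compiled form; this text tells all that it offers.
- The arm moves only by the tool step_arm, never from a script. Its arguments are lists of equal length, an entry for each row: "xyz": the shift along the world's x, y, z in mm, a list of three; "spin": the turn about the world's z in rad; "fingers": the opening in per cent of the stroke, from 0 (shut) to 100 (fully open). A call has 1 to 10 rows; each row is the pose to reach, as a shift and turn from the pose commanded when the call began; what a row does not reach only later rows make up. A row lasts 1/10 s, in which the tool goes at most 50 mm and 8.59 degrees, less where a joint would pass 70% of its speed; a pose out of reach is approached as far as the arm can. A call with a gripper value outside its range is refused whole. The fingers move at their own pace and stop on an object; the grip force is fixed at half the most. Time passes only in rows, so rows that repeat a pose let the fingers close. It gives the time, the measured TCP pose, the force and the opening at its end, in the units of the state.
- ctrl.get_obs(): the state, without advancing time (a new reading comes with each control period).
- eyes.camera(name): name is "side" or "top" or "wrist"; returns the picture (480x640x3 uint8, red, green, blue); there is no depth.
- eyes.camera_model(name): a dict with "vertical_fov" (degrees; the focal length in pixels is half the picture's height over the tangent of half this angle, whatever the lens; pixels are square), "cx", "cy" (the principal point, pixels), "pose" (4x4, takes a point from camera to world coordinates); the wrist camera has in their place "tool_from_camera" (4x4, takes a point from camera to tool coordinates, whose origin is the TCP and whose axes are the tool frame's). Camera axes: x right, y up, looking along -z (the intrinsics and any distortion apply to the point x, -y, -z); pixel columns grow to the right and rows downward; lengths in m; the calibration is good to about 2 mm. A picture is of the moment at which its call begins: read the wrist's pose just before it. camera_model takes no time and is no camera call.
- hand_in(): hands the job in, once; it reports no verdict.
The state is a dict: "time_s": time; "q": joint angles; "dq": joint speeds; "joint_efforts": joint torques, N m; "eef_pos": TCP position; "eef_rot": TCP orientation; "wrist_force": force on the tool from outside, world axes, zero at the start; "torque": the same for the moment, N m; "opening": opening from 0.0 (shut) to 1.0 (fully open).
Only numpy, scipy, OpenCV 4.12 (cv2) and the standard library are available. Lean on these libraries where they do the work, as an engineer would, in place of code of your own. Each camera call takes 0.05 s, during which the arm holds its last target.

## Working session

There is one attempt and no reset: what is moved stays moved. The work goes in short steps, Python scripts to look and compute and a tool call to move; the robot and the scene stay as the last step left them, time stands still between calls to the robot, and variables do not carry over. Pictures are saved under pics/ and viewed, and the job is handed in when it is done.

Besides the shell and the picture viewer there is one more tool, called after "Call:" as name([rows], argument=value, ...), one row to a line, values as JSON. step_arm: Moves the arm, as the interface text tells. Its arguments: {"type":"object","properties":{"xyz":{"type":"array"},"spin":{"type":"array"},"fingers":{"type":"array"}},"required":["xyz","spin","fingers"]}

```bash
mkdir -p pics
python3 - <<'E'
from bench import ctrl, eyes
import cv2, numpy as np
o=ctrl.get_obs()
print({k:np.round(v,3) for k,v in o.items()}, ctrl.tcp_to_tips)
for n in ["top","side","wrist"]:
    cv2.imwrite(f"pics/a_{n}.png",eyes.camera(n)[:,:,::-1]); 
    m=eyes.camera_model(n); print(n,{k:(np.round(v,4).tolist() if not isinstance(v,str) else v) for k,v in m.items()})
E
```

```text
{'time_s': np.float64(0.0), 'q': array([-1.372,  0.182,  1.608,  0.   ,  1.354, -0.206]), 'dq': array([ 0.   , -0.   ,  0.001, -0.001,  0.002, -0.001]), 'joint_efforts': array([ 0.0000e+00, -4.4487e+01, -3.5134e+01, -0.0000e+00,  9.0000e-03,
        0.0000e+00]), 'eef_pos': array([ 0.226, -0.528,  0.241]), 'eef_rot': array([ 0.59 ,  0.39 ,  0.591, -0.389]), 'wrist_force': array([-0.171, -0.014,  0.439]), 'torque': array([ 0.019, -0.003,  0.011]), 'opening': np.float64(0.999)} 0.011
top {'vertical_fov': 57.9718, 'cx': 323.4744, 'cy': 239.7288, 'pose': [[0.0026, 0.9812, -0.1932, 0.3464], [-0.9998, -0.0013, -0.0201, 0.0198], [-0.02, 0.1932, 0.981, 1.025], [0.0, 0.0, 0.0, 1.0]]}
side {'vertical_fov': 53.9321, 'cx': 314.4255, 'cy': 239.7651, 'pose': [[-0.9967, 0.0592, -0.0555, 0.4856], [-0.0784, -0.5234, 0.8485, 0.8161], [0.0211, 0.85, 0.5264, 0.6046], [0.0, 0.0, 0.0, 1.0]]}
wrist {'vertical_fov': 60.0539, 'cx': 316.006, 'cy': 238.9268, 'tool_from_camera': [[0.0006, 0.3006, -0.9537, -0.1322], [0.0011, 0.9537, 0.3006, 0.0764], [1.0, -0.0012, 0.0003, -0.0009], [0.0, 0.0, 0.0, 1.0]]}
```

View pics/a_top.png

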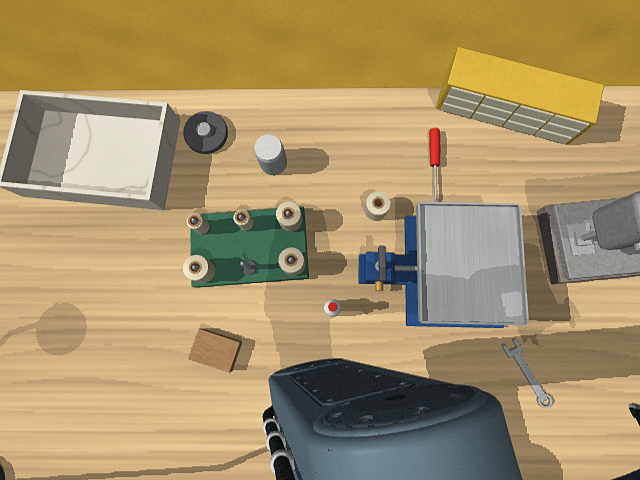

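View pics/a_side.png

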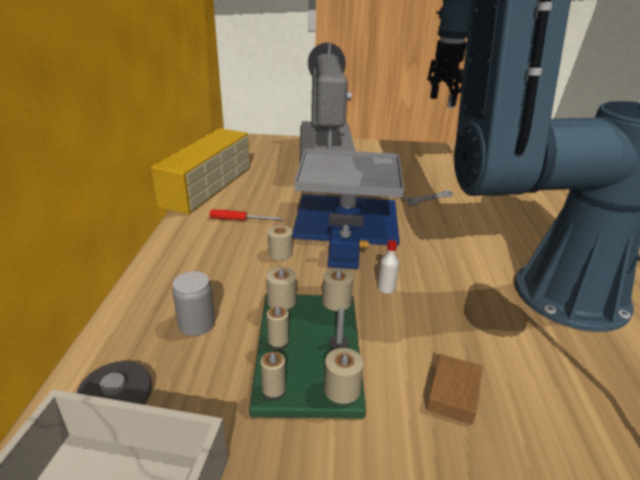

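View pics/a_wrist.png

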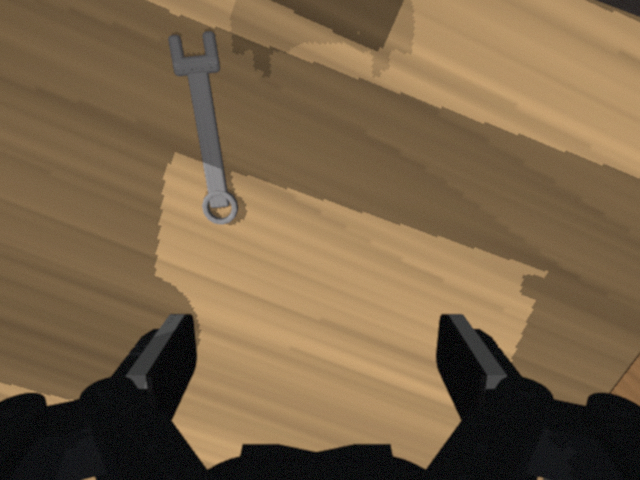

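The pictures show three full packages on the stand: top view (198,267), (289,214) and (291,261). The slim ones are at (195,221) and (243,217), and full5 is at (377,206). I'll zoom in to measure.

Run:
```python
import cv2
t=cv2.imread("pics/a_top.png"); s=cv2.imread("pics/a_side.png")
cv2.imwrite("pics/z1.png",cv2.resize(t[190:300,180:320],None,fx=5.5,fy=5.4,interpolation=cv2.INTER_CUBIC))
cv2.imwrite("pics/z2.png",cv2.resize(t[185:335,350:540],None,fx=4,fy=4,interpolation=cv2.INTER_CUBIC))
cv2.imwrite("pics/z3.png",cv2.resize(s[140:290,250:420],None,fx=4,fy=4,interpolation=cv2.INTER_CUBIC))
cv2.imwrite("pics/z4.png",cv2.resize(s[250:420,240:380],None,fx=3.5,fy=3.5,interpolation=cv2.INTER_CUBIC))
```

```text
(no output)
```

View pics/z1.png

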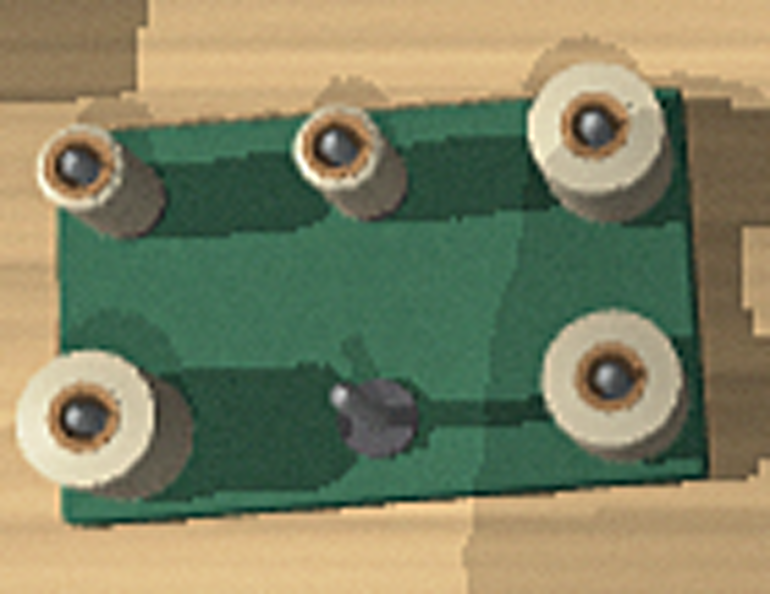

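View pics/z2.png

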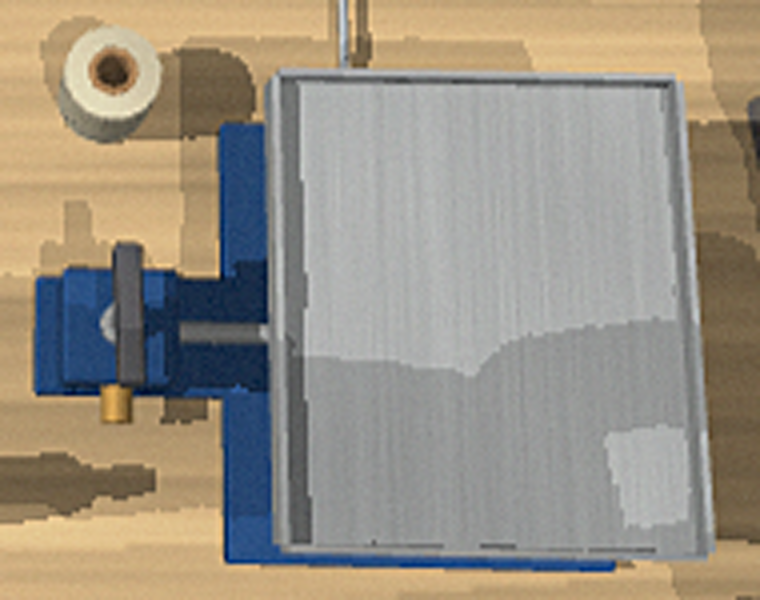

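View pics/z3.png

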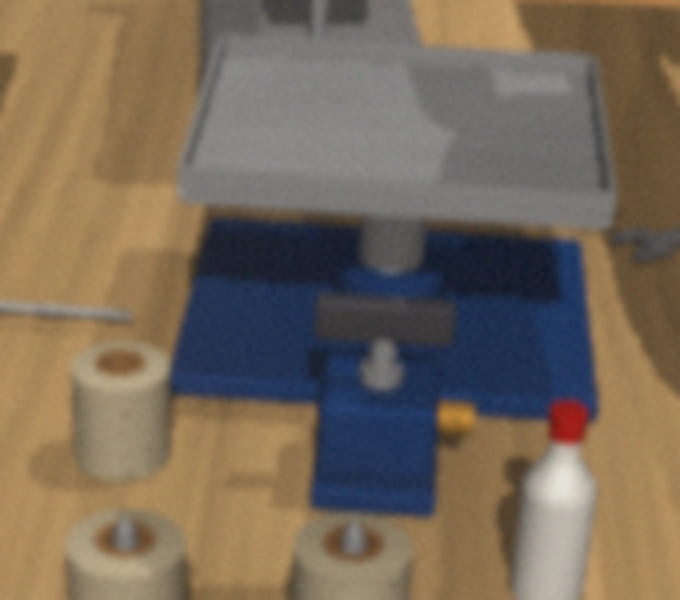

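View pics/z4.png

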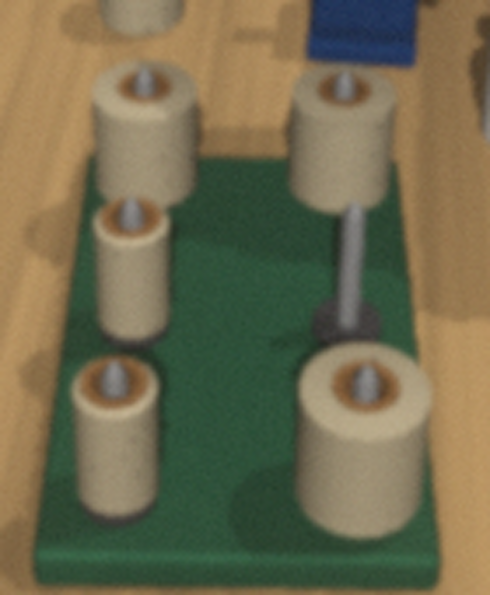

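```bash
cat > h.py <<'E'
import numpy as np, cv2
from bench import ctrl, eyes
from scipy.spatial.transform import Rotation as R
def K(m):
    f=240/np.tan(np.radians(m["vertical_fov"])/2); return f,m["cx"],m["cy"]
def campose(n):
    m=eyes.camera_model(n)
    if n!="wrist": return m,np.array(m["pose"])
    o=ctrl.get_obs(); T=np.eye(4); q=o["eef_rot"]; T[:3,:3]=R.from_quat([q[1],q[2],q[3],q[0]]).as_matrix(); T[:3,3]=o["eef_pos"]
    return m,T@np.array(m["tool_from_camera"])
def ray(n,u,v,z,mp=None):
    m,P=mp or campose(n); f,cx,cy=K(m)
    d=P[:3,:3]@np.array([(u-cx)/f,-(v-cy)/f,-1]); c=P[:3,3]; return c+d*(z-c[2])/d[2]
def proj(n,p,mp=None):
    m,P=mp or campose(n); f,cx,cy=K(m); c=P[:3,:3].T@(np.array(p)-P[:3,3]); return np.array([cx+f*c[0]/-c[2],cy-f*c[1]/-c[2]])
def snap(n,name,crop=None,s=1):
    mp=campose(n); im=eyes.camera(n)[:,:,::-1]
    if crop: im=im[crop[1]:crop[3],crop[0]:crop[2]]
    cv2.imwrite("pics/"+name,cv2.resize(im,None,fx=s,fy=s,interpolation=cv2.INTER_CUBIC)); return mp
E
python3 - <<'E'
from h import *
np.set_printoptions(precision=4,suppress=True)
g=lambda n,u,v,x0,y0,s,z,sv=None: ray(n,x0+u/s,y0+v/(sv or s),z)
print("top")
T={}
for k,(u,v,z) in dict(A=(86,420,.092),B=(597,129,.092),C=(612,379,.092),s1=(80,167,.092),s2=(337,147,.092),e=(340,396,.102)).items():
    T[k]=g("top",u,v,180,190,5.5,z,5.4); print(k,T[k])
print("f5",g("top",112,70,350,185,4,.064))
for c in [(270,74),(682,75),(712,556),(274,548)]: print("rim",g("top",*c,350,185,4,.152))
for c in [(116,243),(141,243),(144,384),(118,384)]: print("handle",g("top",*c,350,185,4,.112))
print("side")
for k,(u,v) in dict(A=(365,388),B=(144,85),C=(344,86),s1=(115,382),s2=(131,217)).items(): print(k,g("side",u,v,240,250,3.5,.092))
print("f5",g("side",121,364,250,140,4,.064))
for c in [(207,38),(600,57),(614,212),(180,188)]: print("rim",g("side",*c,250,140,4,.152))
for c in [(320,297),(455,302)]: print("handle",g("side",*c,250,140,4,.112))
ks=["s1","s2","B","A","C","e"]
L=np.array([[52.5,105],[52.5,0],[52.5,-105],[-52.5,105],[-52.5,-105],[-52.5,0]])/1e3
W=np.array([T[k][:2] for k in ks])
lc,wc=L.mean(0),W.mean(0); H=(L-lc).T@(W-wc); a=np.arctan2(H[0,1]-H[1,0],H[0,0]+H[1,1]); Rm=np.array([[np.cos(a),-np.sin(a)],[np.sin(a),np.cos(a)]])
print("stand yaw",a,"fit",(L-lc)@Rm.T+wc,"res",W-((L-lc)@Rm.T+wc))
E
```

```text
top
A [0.4681 0.3177 0.092 ]
B [0.5888 0.1169 0.092 ]
C [0.4848 0.109  0.092 ]
s1 [0.5732 0.3264 0.092 ]
s2 [0.5814 0.2222 0.092 ]
e [0.4765 0.2148 0.102 ]
f5 [ 0.6225 -0.0854  0.064 ]
rim [ 0.5948 -0.1576  0.152 ]
rim [ 0.5937 -0.3698  0.152 ]
rim [ 0.3494 -0.3637  0.152 ]
rim [ 0.3527 -0.1501  0.152 ]
handle [ 0.5129 -0.0802  0.112 ]
handle [ 0.5129 -0.0935  0.112 ]
handle [ 0.4376 -0.0932  0.112 ]
handle [ 0.4376 -0.0795  0.112 ]
side
A [0.4699 0.3201 0.092 ]
B [0.5912 0.1171 0.092 ]
C [0.4862 0.1066 0.092 ]
s1 [0.5741 0.3271 0.092 ]
s2 [0.5827 0.2225 0.092 ]
f5 [ 0.6216 -0.0839  0.064 ]
rim [ 0.6019 -0.36    0.152 ]
rim [ 0.3448 -0.3603  0.152 ]
rim [ 0.3546 -0.1294  0.152 ]
rim [ 0.5937 -0.1305  0.152 ]
handle [ 0.5121 -0.087   0.112 ]
handle [ 0.4388 -0.0899  0.112 ]
stand yaw 0.07684912953225571 fit [[0.5731 0.3265]
 [0.5812 0.2219]
 [0.5892 0.1172]
 [0.4684 0.3185]
 [0.4845 0.1091]
 [0.4765 0.2138]] res [[ 0.0001 -0.0001]
 [ 0.0003  0.0003]
 [-0.0004 -0.0003]
 [-0.0003 -0.0008]
 [ 0.0003 -0.0001]
 [ 0.      0.001 ]]
```

Both cameras agree to about 2 mm. The spindle fit puts C at (485,108), B at (589,117) and A at (469,319), with full5 at (622,-85). The platform centre is about (471,-262) and the valve about (475,-87), all in mm. I'll start with C, jaws along x.

Call:
step_arm([
  [18, 45, 0],
  [37, 91, 0],
  [55, 136, 0],
  [74, 182, 0],
  [92, 227, 0],
  [111, 273, 0],
  [129, 318, 0],
  [148, 364, 0],
  [166, 409, 0],
  [185, 455, 0],
], spin=[0.14, 0.28, 0.42, 0.56, 0.7, 0.84, 0.98, 1.12, 1.166, 1.166], fingers=[100, 100, 100, 100, 100, 100, 100, 100, 100, 100])

```text
time_s: 1.15
eef_pos: [0.4117, -0.0716, 0.2424]
eef_rot: [0.707, -0.001, 0.707, 0.0]
wrist_force: [1.5, 0.1, 0.4]
opening: 0.998
```

Call:
step_arm([
  [19, 45, 0],
  [37, 91, 0],
  [56, 136, 0],
  [74, 182, 0],
  [74, 182, 0],
  [74, 182, 0],
], spin=[0, 0, 0, 0, 0, 0], fingers=[100, 100, 100, 100, 100, 100])

```text
time_s: 1.75
eef_pos: [0.4851, 0.1095, 0.2417]
eef_rot: [0.707, -0.001, 0.708, 0.001]
wrist_force: [-0.3, 0.2, -0.0]
opening: 1.0
```

Run:
```python
from h import *
snap("wrist","b_wrist.png"); snap("top","b_top.png")
mp=campose("wrist"); print(ctrl.get_obs()["eef_pos"], proj("wrist",[.4848,.1085,.102],mp))
```

```text
[0.4850335  0.10776175 0.24193264] [317.02842344 226.50844458]
```

View pics/b_wrist.png

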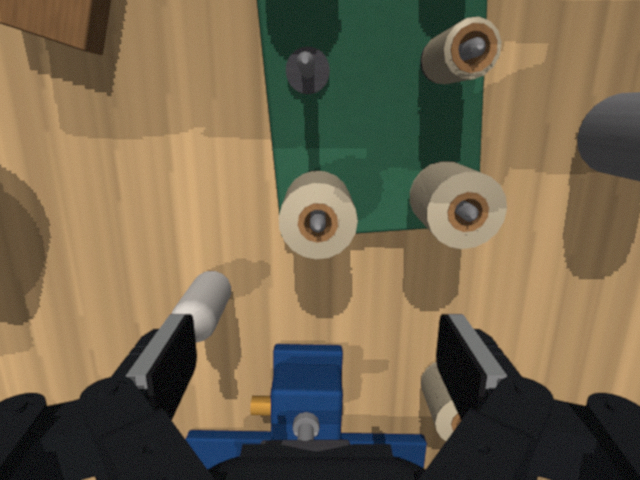

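In the wrist view C's spindle tip is at (318,223), against a prediction of (317,226.5), so the estimate is good to about 1 mm. I'll descend and grip.

Call:
step_arm([
  [0, 0, -40],
  [0, 0, -80],
  [0, 0, -115],
  [0, 0, -145],
  [0, 0, -165],
  [0, 0, -180],
  [0, 0, -180],
  [0, 0, -180],
  [0, 0, -180],
  [0, 0, -180],
], spin=[0, 0, 0, 0, 0, 0, 0, 0, 0, 0], fingers=[100, 100, 100, 100, 100, 100, 100, 60, 50, 50])

```text
time_s: 2.85
eef_pos: [0.4867, 0.1081, 0.0638]
eef_rot: [0.708, 0.0, 0.706, -0.0]
wrist_force: [1.8, -1.0, 4.3]
opening: 0.63
```

Call:
step_arm([
  [0, 0, 0],
  [0, 0, 0],
  [0, 0, 0],
  [0, 0, 0],
  [0, 0, 0],
  [0, 0, 0],
], spin=[0, 0, 0, 0, 0, 0], fingers=[30, 20, 10, 10, 10, 10])

```text
time_s: 3.45
eef_pos: [0.4867, 0.1081, 0.0638]
eef_rot: [0.708, -0.0, 0.706, -0.0]
wrist_force: [0.2, -2.4, 7.6]
opening: 0.635
```

Call:
step_arm([
  [0, 0, 12],
  [0, 0, 30],
  [0, 0, 48],
  [0, 0, 66],
  [0, 0, 84],
  [0, 0, 102],
  [0, 0, 122],
  [0, 0, 142],
  [0, 0, 162],
  [0, 0, 165],
], spin=[0, 0, 0, 0, 0, 0, 0, 0, 0, 0], fingers=[10, 10, 10, 10, 10, 10, 10, 10, 10, 10])

```text
time_s: 4.45
eef_pos: [0.4868, 0.1087, 0.2305]
eef_rot: [0.709, -0.0, 0.705, 0.0]
wrist_force: [-0.3, -0.2, -1.0]
opening: 0.632
```

Run:
```python
from h import *
snap("side","c_side.png",(220,130,460,420),2)
print(ctrl.get_obs()["wrist_force"])
```

```text
[ 0.22627757  0.37257956 -1.2988993 ]
```

View pics/c_side.png

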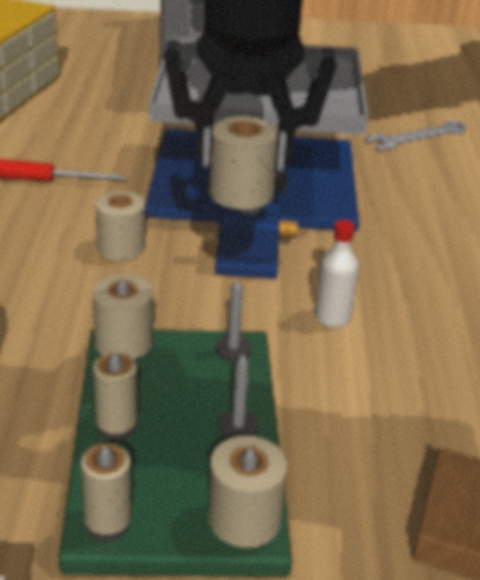

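C is off and held (force shows −1.3 N, the package weight). I'll carry it to the near right corner of the platform.

Call:
step_arm([
  [-4, -25, 0],
  [-10, -60, 0],
  [-17, -100, 0],
  [-24, -140, 0],
  [-31, -180, 0],
  [-38, -220, 0],
  [-45, -260, 0],
  [-52, -300, 0],
  [-59, -340, 0],
  [-65, -375, 0],
], spin=[0, 0, 0, 0, 0, 0, 0, 0, 0, 0], fingers=[10, 10, 10, 10, 10, 10, 10, 10, 10, 10])

```text
time_s: 5.5
eef_pos: [0.4192, -0.2678, 0.226]
eef_rot: [0.707, 0.001, 0.708, 0.0]
wrist_force: [0.6, -0.8, -1.6]
opening: 0.633
```

Call:
step_arm([
  [-5, -30, 0],
  [-7, -43, 0],
  [-7, -43, -15],
  [-7, -43, -30],
  [-7, -43, -38],
  [-7, -43, -38],
  [-7, -43, -38],
], spin=[0, 0, 0, 0, 0, 0, 0], fingers=[10, 10, 10, 10, 10, 10, 10])

```text
time_s: 6.2
eef_pos: [0.4137, -0.3091, 0.1894]
eef_rot: [0.707, -0.0, 0.707, 0.0]
wrist_force: [1.0, 0.0, -0.9]
opening: 0.632
```

Run:
```python
from h import *
snap("side","d_side.png",(250,90,450,250),4); snap("top","d_top.png",(340,180,560,345),3.6)
print(ctrl.get_obs())
```

```text
{'time_s': 6.3, 'q': array([-8.72142946e-01,  1.04857818e-01,  1.80382931e+00,  7.98765559e-05,
        1.23163546e+00, -8.72668766e-01]), 'dq': array([-4.61609189e-05, -2.62736246e-03, -2.60934112e-03, -1.56038198e-03,
        7.98339100e-04, -3.15894164e-04]), 'joint_efforts': array([ 8.58581305e-03, -3.89601910e+01, -3.35041809e+01,  2.64366165e-03,
        1.82810775e-02,  1.36424816e-03]), 'eef_pos': array([ 0.41394763, -0.30961476,  0.19007226]), 'eef_rot': array([ 7.07415740e-01, -5.03304971e-04,  7.06797492e-01, -1.50251071e-04]), 'wrist_force': array([-0.07101214,  0.58753573, -1.37209446]), 'torque': array([-0.00023478,  0.00426503, -0.03431026]), 'opening': 0.6288976469483033}
```

View pics/d_side.png

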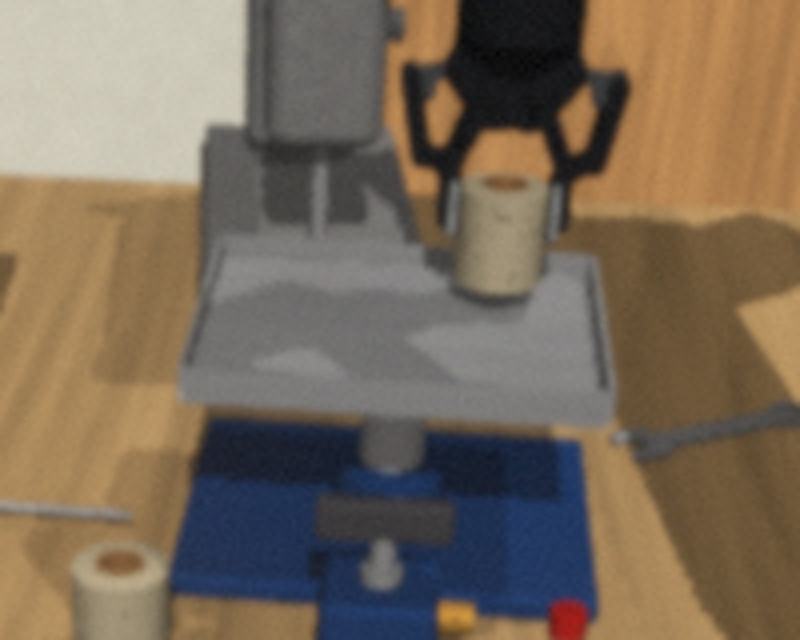

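View pics/d_top.png

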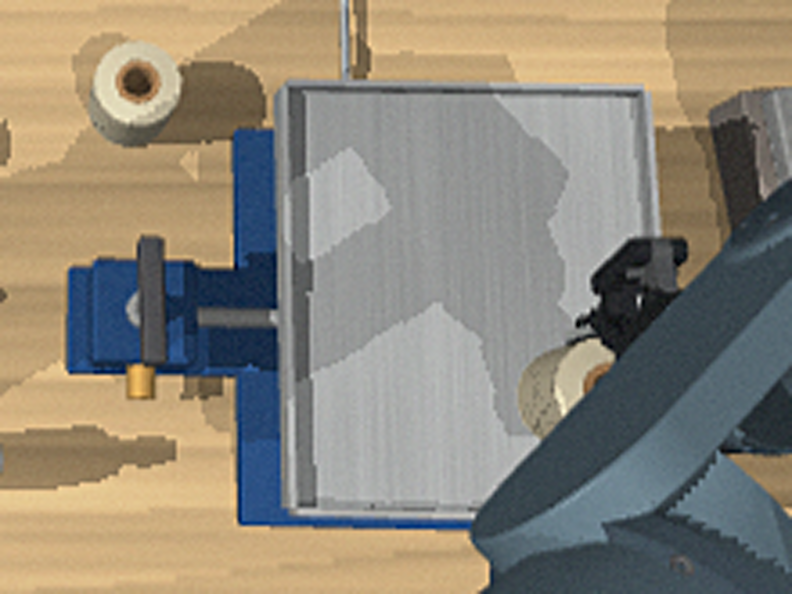

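C hangs upright over the tray with its bottom about 14 mm above the platform, and full5 has not moved. I'll lower it, watching for contact.

Call:
step_arm([
  [0, 0, -6],
  [0, 0, -10],
  [0, 0, -12],
  [0, 0, -13],
  [0, 0, -14],
  [0, 0, -14],
  [0, 0, -14],
], spin=[0, 0, 0, 0, 0, 0, 0], fingers=[10, 10, 10, 10, 10, 10, 10])

```text
time_s: 7.0
eef_pos: [0.4135, -0.3096, 0.1754]
eef_rot: [0.707, -0.0, 0.707, -0.0]
wrist_force: [0.5, 0.5, -1.8]
opening: 0.635
```

Call:
step_arm([
  [0, 0, -1],
  [0, 0, -1],
  [0, 0, -2],
  [0, 0, -2],
], spin=[0, 0, 0, 0], fingers=[10, 10, 10, 10])

```text
time_s: 7.4
eef_pos: [0.4136, -0.3098, 0.1745]
eef_rot: [0.707, -0.0, 0.707, -0.0]
wrist_force: [-4.0, 2.3, 8.4]
opening: 0.631
```

Contact at +8 N. I'll release part-way and rise.

Call:
step_arm([
  [0, 0, 1],
  [0, 0, 1],
  [0, 0, 1],
  [0, 0, 1],
  [0, 0, 12],
  [0, 0, 30],
  [0, 0, 60],
  [0, 0, 90],
  [0, 0, 110],
  [0, 0, 110],
], spin=[0, 0, 0, 0, 0, 0, 0, 0, 0, 0], fingers=[70, 80, 85, 85, 85, 85, 90, 100, 100, 100])

```text
time_s: 8.4
eef_pos: [0.4148, -0.311, 0.2876]
eef_rot: [0.709, -0.002, 0.705, -0.002]
wrist_force: [0.4, -0.4, 0.3]
opening: 1.001
```

Run:
```python
from h import *
snap("wrist","e_wrist.png")
print(ctrl.get_obs()["eef_pos"])
```

```text
[ 0.41410287 -0.31024176  0.28534767]
```

View pics/e_wrist.png

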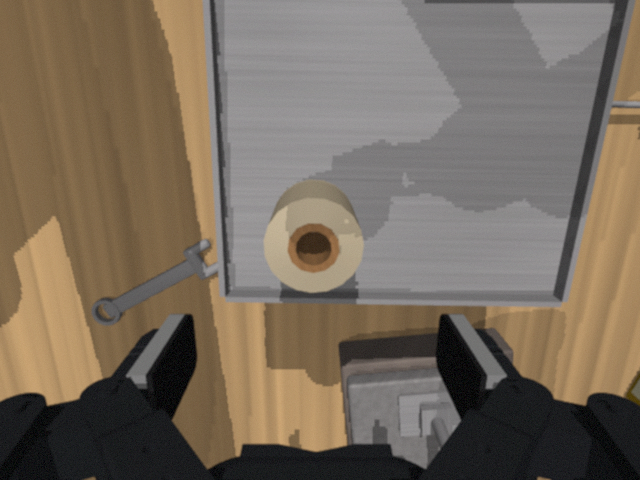

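C stands upright in the tray (its top is at (313,245) in the wrist view). Next is B.

Call:
step_arm([
  [17, 41, 0],
  [35, 84, 0],
  [53, 128, 0],
  [70, 171, 0],
  [88, 214, 0],
  [106, 256, -10],
  [123, 299, -20],
  [141, 342, -30],
  [158, 384, -40],
  [176, 427, -40],
], spin=[0, 0, 0, 0, 0, 0, 0, 0, 0, 0], fingers=[100, 100, 100, 100, 100, 100, 100, 100, 100, 100])

```text
time_s: 9.45
eef_pos: [0.588, 0.1193, 0.2398]
eef_rot: [0.705, -0.0, 0.709, -0.0]
wrist_force: [-0.3, -0.7, 0.8]
opening: 0.999
```

Call:
step_arm([
  [0, 0, -10],
  [0, 0, -45],
  [0, 0, -80],
  [0, 0, -115],
  [0, 0, -145],
  [0, 0, -168],
  [0, 0, -181],
  [0, 0, -181],
  [0, 0, -181],
  [0, 0, -181],
], spin=[0, 0, 0, 0, 0, 0, 0, 0, 0, 0], fingers=[100, 100, 100, 100, 100, 100, 100, 60, 30, 10])

```text
time_s: 10.45
eef_pos: [0.5906, 0.1174, 0.0639]
eef_rot: [0.708, 0.0, 0.706, -0.0]
wrist_force: [0.8, 0.1, -2.1]
opening: 0.635
```

Call:
step_arm([
  [0, 0, 0],
  [0, 0, 0],
  [0, 0, 0],
  [0, 0, 0],
], spin=[0, 0, 0, 0], fingers=[10, 10, 10, 10])

```text
time_s: 10.85
eef_pos: [0.5902, 0.1175, 0.0634]
eef_rot: [0.708, -0.0, 0.706, 0.0]
wrist_force: [-0.8, -1.1, 6.7]
opening: 0.637
```

Call:
step_arm([
  [0, 0, 12],
  [0, 0, 30],
  [0, 0, 48],
  [0, 0, 66],
  [0, 0, 84],
  [0, 0, 102],
  [0, 0, 122],
  [0, 0, 142],
  [0, 0, 162],
  [0, 0, 166],
], spin=[0, 0, 0, 0, 0, 0, 0, 0, 0, 0], fingers=[10, 10, 10, 10, 10, 10, 10, 10, 10, 10])

```text
time_s: 11.85
eef_pos: [0.5906, 0.1176, 0.2314]
eef_rot: [0.709, -0.0, 0.706, 0.0]
wrist_force: [0.2, -0.3, -2.1]
opening: 0.639
```

Run:
```python
from h import *
print(ctrl.get_obs()["wrist_force"],ctrl.get_obs()["opening"])
```

```text
[ 0.23971865 -0.269514   -2.05925386] 0.6393396849149917
```

Call:
step_arm([
  [-3, -25, 0],
  [-8, -60, 0],
  [-14, -100, 0],
  [-19, -140, 0],
  [-25, -180, 0],
  [-30, -220, 0],
  [-36, -260, 0],
  [-41, -300, 0],
  [-47, -340, 0],
  [-53, -380, 0],
], spin=[0, 0, 0, 0, 0, 0, 0, 0, 0, 0], fingers=[10, 10, 10, 10, 10, 10, 10, 10, 10, 10])

```text
time_s: 12.85
eef_pos: [0.5355, -0.2637, 0.2273]
eef_rot: [0.707, 0.0, 0.708, 0.0]
wrist_force: [0.5, -0.4, -2.1]
opening: 0.642
```

Call:
step_arm([
  [-4, -30, 0],
  [-6, -47, 0],
  [-6, -47, -15],
  [-6, -47, -30],
  [-6, -47, -40],
  [-6, -47, -42],
  [-6, -47, -42],
], spin=[0, 0, 0, 0, 0, 0, 0], fingers=[10, 10, 10, 10, 10, 10, 10])

```text
time_s: 13.55
eef_pos: [0.5305, -0.3081, 0.1854]
eef_rot: [0.707, -0.0, 0.708, 0.001]
wrist_force: [1.0, 0.3, -1.5]
opening: 0.643
```

Run:
```python
from h import *
snap("side","f_side.png",(250,90,450,250),4); 
o=ctrl.get_obs(); print(o["eef_pos"],o["wrist_force"],o["opening"])
```

```text
[ 0.53084042 -0.30867083  0.18626223] [ 0.21325212  0.63078523 -1.10960828] 0.6383081908812414
```

View pics/f_side.png

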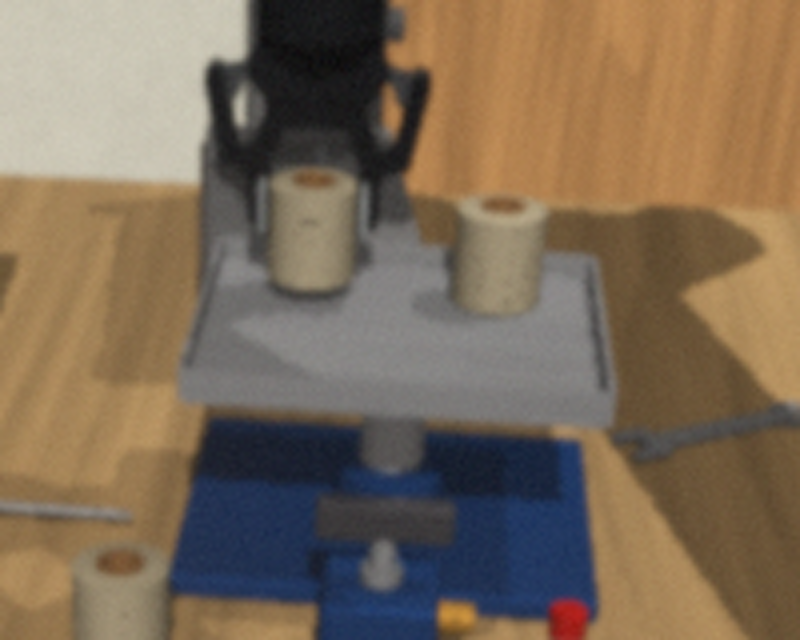

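B is held upright about 10 mm above the tray, and C is standing. I'll lower B 12 mm.

Call:
step_arm([
  [0, 0, -6],
  [0, 0, -9],
  [0, 0, -10],
  [0, 0, -11],
  [0, 0, -12],
  [0, 0, -12],
  [0, 0, -12],
], spin=[0, 0, 0, 0, 0, 0, 0], fingers=[10, 10, 10, 10, 10, 10, 10])

```text
time_s: 14.3
eef_pos: [0.5305, -0.3097, 0.1745]
eef_rot: [0.707, -0.0, 0.707, -0.0]
wrist_force: [0.5, -0.3, 0.1]
opening: 0.64
```

Call:
step_arm([
  [0, 0, -1],
  [0, 0, -1],
  [0, 0, -1],
], spin=[0, 0, 0], fingers=[10, 10, 10])

```text
time_s: 14.6
eef_pos: [0.5306, -0.3097, 0.1742]
eef_rot: [0.707, -0.0, 0.707, -0.0]
wrist_force: [-2.8, 1.6, 6.2]
opening: 0.637
```

Call:
step_arm([
  [0, 0, 0],
  [0, 0, 0],
  [0, 0, 0],
  [0, 0, 0],
  [0, 0, 12],
  [0, 0, 30],
  [0, 0, 60],
  [0, 0, 90],
  [0, 0, 100],
  [0, 0, 100],
], spin=[0, 0, 0, 0, 0, 0, 0, 0, 0, 0], fingers=[70, 80, 85, 85, 85, 85, 90, 100, 100, 100])

```text
time_s: 15.6
eef_pos: [0.5314, -0.3102, 0.2759]
eef_rot: [0.708, -0.001, 0.706, -0.001]
wrist_force: [0.6, -0.4, 0.0]
opening: 0.999
```

Run:
```python
from h import *
snap("side","g_side.png"); 
o=ctrl.get_obs(); print(o["eef_pos"],o["wrist_force"],o["opening"])
```

```text
[ 0.53061412 -0.30964632  0.27369187] [-1.2703074  -0.00595463  0.75124984] 1.0021622086415007
```

View pics/g_side.png

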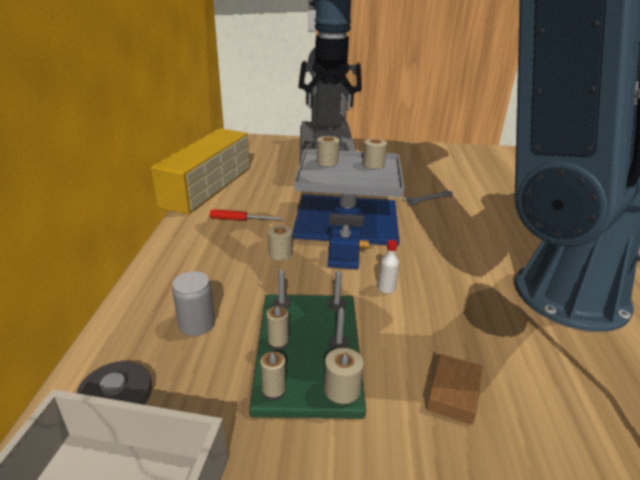

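Both are standing. Now A at (469,318).

Call:
step_arm([
  [-4, 45, 0],
  [-9, 90, 0],
  [-13, 135, 0],
  [-17, 180, 0],
  [-22, 225, 0],
  [-26, 270, 0],
  [-31, 315, 0],
  [-35, 360, 0],
  [-39, 405, 0],
  [-44, 450, -10],
], spin=[0, 0, 0, 0, 0, 0, 0, 0, 0, 0], fingers=[100, 100, 100, 100, 100, 100, 100, 100, 100, 100])

```text
time_s: 16.65
eef_pos: [0.4858, 0.1422, 0.2625]
eef_rot: [0.707, 0.0, 0.707, -0.0]
wrist_force: [1.3, -0.5, 0.4]
opening: 0.995
```

Call:
step_arm([
  [-4, 45, 0],
  [-9, 90, 0],
  [-13, 135, -10],
  [-17, 178, -20],
  [-17, 178, -20],
  [-17, 178, -20],
], spin=[0, 0, 0, 0, 0, 0], fingers=[100, 100, 100, 100, 100, 100])

```text
time_s: 17.25
eef_pos: [0.4679, 0.3188, 0.2408]
eef_rot: [0.706, -0.002, 0.709, 0.0]
wrist_force: [-0.1, 0.5, 0.1]
opening: 1.0
```

Run:
```python
from h import *
mp=snap("wrist","i_wrist.png",(200,120,440,330),3)
print(ctrl.get_obs()["eef_pos"], (proj("wrist",[.469,.3185,.102],mp)-[200,120])*3)
```

```text
[0.46857228 0.31803583 0.24151843] [358.85111503 324.5639618 ]
```

View pics/i_wrist.png

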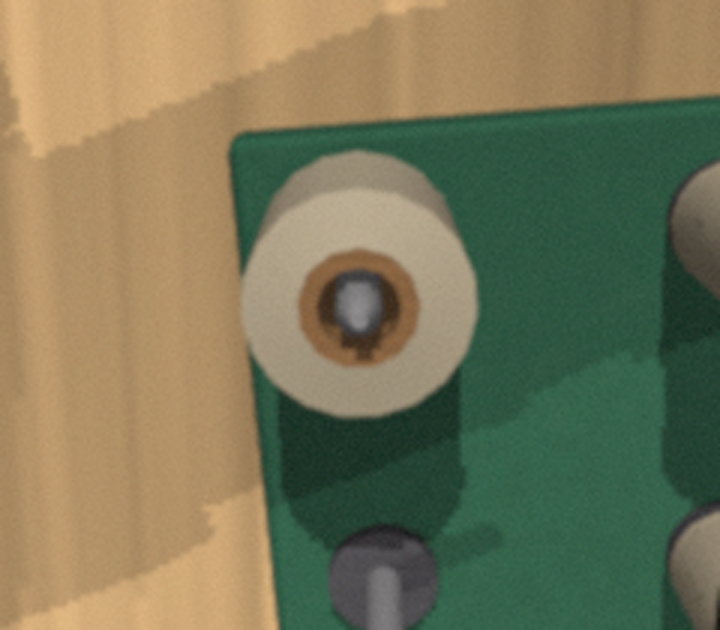

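A is within about 2 mm in y, so I'll shift +1 mm and descend.

Call:
step_arm([
  [0, 1, -35],
  [0, 1, -70],
  [0, 1, -105],
  [0, 1, -138],
  [0, 1, -165],
  [0, 1, -181],
  [0, 1, -181],
  [0, 1, -181],
  [0, 1, -181],
  [0, 1, -181],
], spin=[0, 0, 0, 0, 0, 0, 0, 0, 0, 0], fingers=[100, 100, 100, 100, 100, 100, 100, 60, 30, 10])

```text
time_s: 18.3
eef_pos: [0.4709, 0.3197, 0.0642]
eef_rot: [0.708, 0.001, 0.706, 0.0]
wrist_force: [-0.0, -0.6, -1.7]
opening: 0.626
```

Call:
step_arm([
  [0, 0, 0],
  [0, 0, 0],
  [0, 0, 0],
  [0, 0, 0],
], spin=[0, 0, 0, 0], fingers=[10, 10, 10, 10])

```text
time_s: 18.7
eef_pos: [0.4708, 0.3197, 0.0641]
eef_rot: [0.708, 0.0, 0.706, 0.0]
wrist_force: [-0.1, -2.0, 6.4]
opening: 0.629
```

Call:
step_arm([
  [0, 0, 12],
  [0, 0, 30],
  [0, 0, 48],
  [0, 0, 66],
  [0, 0, 84],
  [0, 0, 102],
  [0, 0, 122],
  [0, 0, 142],
  [0, 0, 162],
  [0, 0, 166],
], spin=[0, 0, 0, 0, 0, 0, 0, 0, 0, 0], fingers=[10, 10, 10, 10, 10, 10, 10, 10, 10, 10])

```text
time_s: 19.7
eef_pos: [0.4705, 0.3201, 0.2316]
eef_rot: [0.709, 0.001, 0.705, 0.001]
wrist_force: [0.7, -0.9, -0.4]
opening: 0.628
```

Run:
```python
from h import *
snap("side","j_side.png",(220,130,460,420),2)
o=ctrl.get_obs(); print(o["eef_pos"],o["wrist_force"],o["opening"])
```

```text
[0.47025064 0.31997683 0.23077187] [ 0.35915173  0.15244325 -1.35812272] 0.6347469895599042
```

View pics/j_side.png

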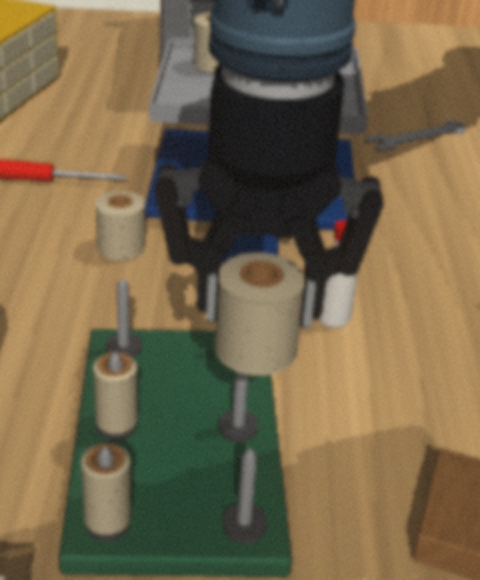

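A is off and held, and the slim ones are undisturbed. I'll carry it to (414,-214).

Call:
step_arm([
  [-2, -25, 0],
  [-6, -60, 0],
  [-10, -100, 0],
  [-14, -140, 0],
  [-18, -180, 0],
  [-22, -220, 0],
  [-27, -260, 0],
  [-31, -300, 0],
  [-35, -340, 0],
  [-39, -380, 0],
], spin=[0, 0, 0, 0, 0, 0, 0, 0, 0, 0], fingers=[10, 10, 10, 10, 10, 10, 10, 10, 10, 10])

```text
time_s: 20.75
eef_pos: [0.4293, -0.0617, 0.2273]
eef_rot: [0.707, 0.0, 0.708, 0.0]
wrist_force: [1.5, -0.2, -1.8]
opening: 0.631
```

Call:
step_arm([
  [-4, -40, 0],
  [-8, -80, 0],
  [-12, -120, 0],
  [-15, -145, 0],
  [-16, -153, 0],
  [-16, -153, -15],
  [-16, -153, -30],
  [-16, -153, -40],
  [-16, -153, -42],
  [-16, -153, -42],
], spin=[0, 0, 0, 0, 0, 0, 0, 0, 0, 0], fingers=[10, 10, 10, 10, 10, 10, 10, 10, 10, 10])

```text
time_s: 21.75
eef_pos: [0.4144, -0.2128, 0.1859]
eef_rot: [0.707, 0.0, 0.707, 0.001]
wrist_force: [0.4, -0.0, -1.5]
opening: 0.63
```

Run:
```python
from h import *
snap("side","k_side.png",(250,90,450,250),4); 
o=ctrl.get_obs(); print(o["eef_pos"],o["wrist_force"],o["opening"])
```

```text
[ 0.41469147 -0.21322819  0.18651091] [ 0.00441536 -0.19881666 -1.62483852] 0.6330845582173186
```

View pics/k_side.png

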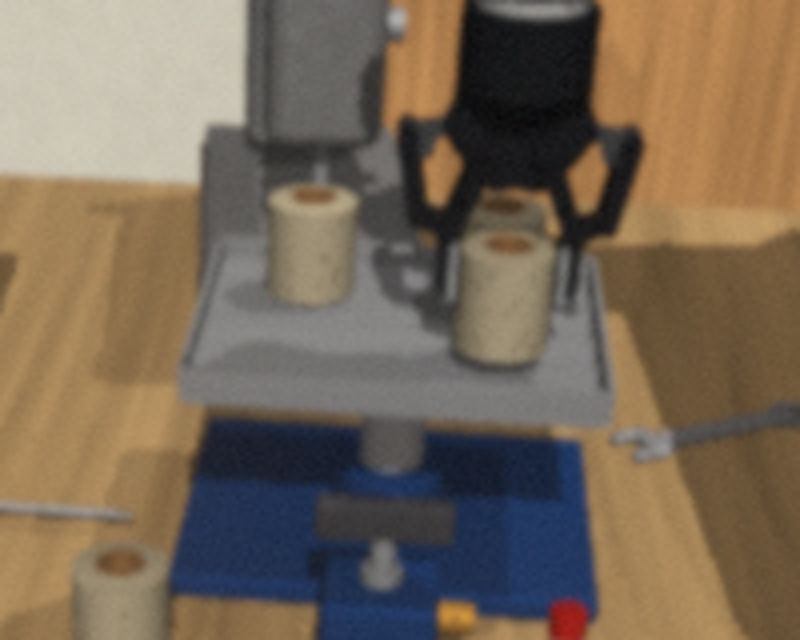

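A is over its place, and B and C are upright. I'll lower it, let it touch and release.

Call:
step_arm([
  [0, 0, -6],
  [0, 0, -9],
  [0, 0, -11],
  [0, 0, -12],
  [0, 0, -12],
  [0, 0, -13],
  [0, 0, -13],
], spin=[0, 0, 0, 0, 0, 0, 0], fingers=[10, 10, 10, 10, 10, 10, 10])

```text
time_s: 22.5
eef_pos: [0.4145, -0.2136, 0.1746]
eef_rot: [0.707, -0.0, 0.707, 0.0]
wrist_force: [-5.4, 3.3, 11.0]
opening: 0.631
```

Call:
step_arm([
  [0, 0, 1],
  [0, 0, 1],
  [0, 0, 1],
  [0, 0, 1],
  [0, 0, 12],
  [0, 0, 30],
  [0, 0, 60],
  [0, 0, 90],
  [0, 0, 100],
  [0, 0, 100],
], spin=[0, 0, 0, 0, 0, 0, 0, 0, 0, 0], fingers=[70, 80, 85, 85, 85, 85, 90, 100, 100, 100])

```text
time_s: 23.5
eef_pos: [0.4153, -0.2142, 0.2753]
eef_rot: [0.708, -0.001, 0.706, -0.001]
wrist_force: [1.0, 1.1, -0.8]
opening: 1.002
```

Run:
```python
from h import *
snap("top","l_top.png",(340,180,560,345),3.6); snap("side","l_side.png",(250,90,450,250),4)
o=ctrl.get_obs(); print(o["eef_pos"],o["wrist_force"],o["opening"])
```

```text
[ 0.41411146 -0.21321768  0.27244155] [-0.11697856 -0.8191028  -0.25867868] 0.9979533939724979
```

View pics/l_top.png

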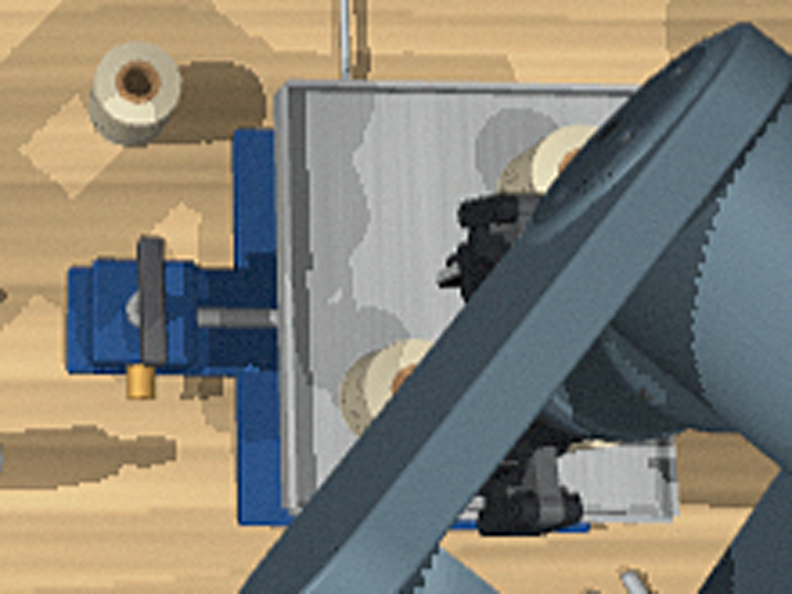

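View pics/l_side.png

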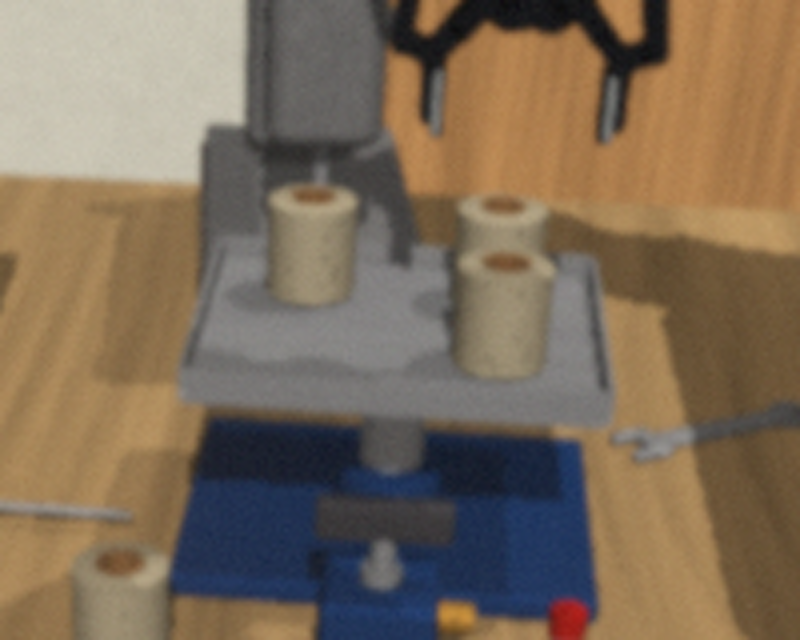

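All three are standing and full5 still hasn't moved. Now full5.

Call:
step_arm([
  [35, 22, 0],
  [70, 43, 0],
  [104, 65, 0],
  [139, 86, 0],
  [174, 108, 0],
  [208, 129, 0],
  [208, 129, -30],
  [208, 129, -60],
  [208, 129, -80],
  [208, 129, -80],
], spin=[0, 0, 0, 0, 0, 0, 0, 0, 0, 0], fingers=[100, 100, 100, 100, 100, 100, 100, 100, 100, 100])

```text
time_s: 24.6
eef_pos: [0.6191, -0.0833, 0.1871]
eef_rot: [0.703, 0.001, 0.711, 0.001]
wrist_force: [-0.7, -0.6, -0.2]
opening: 0.999
```

Run:
```python
from h import *
mp=snap("wrist","m_wrist.png"); 
print(ctrl.get_obs()["eef_pos"], proj("wrist",[.622,-.085,.064],mp))
snap("top","m_top.png",(340,180,560,345),3.6)
```

```text
[ 0.62047222 -0.0838721   0.18981722] [323.75590963 238.05253891]
```

View pics/m_wrist.png

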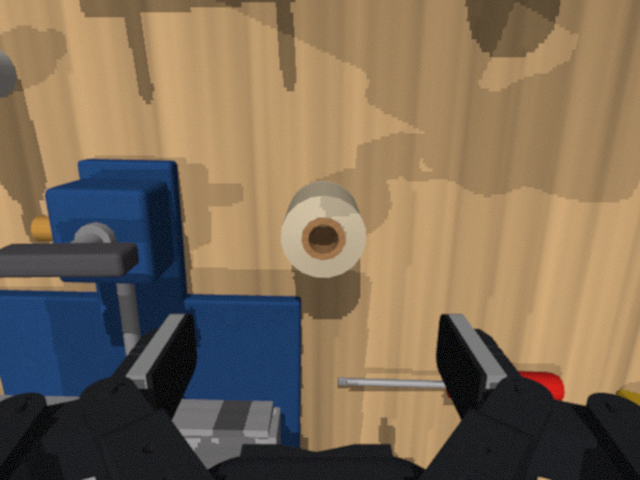

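View pics/m_top.png

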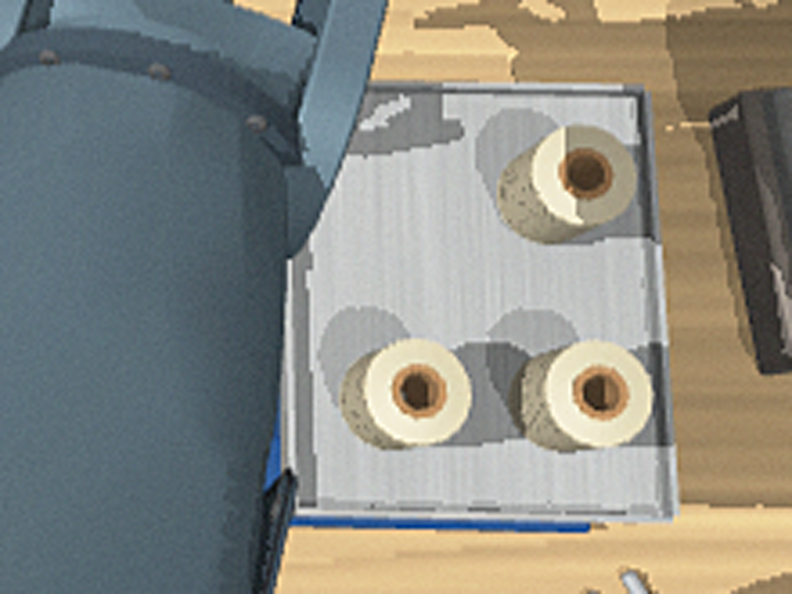

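full5's top is at (323,236), as predicted (324,238). I'll descend and grip.

Call:
step_arm([
  [0, 0, -35],
  [0, 0, -70],
  [0, 0, -105],
  [0, 0, -135],
  [0, 0, -150],
  [0, 0, -158],
  [0, 0, -158],
  [0, 0, -158],
  [0, 0, -158],
  [0, 0, -158],
], spin=[0, 0, 0, 0, 0, 0, 0, 0, 0, 0], fingers=[100, 100, 100, 100, 100, 100, 100, 60, 30, 10])

```text
time_s: 25.7
eef_pos: [0.6241, -0.0851, 0.0377]
eef_rot: [0.708, -0.0, 0.706, -0.0]
wrist_force: [-1.2, 0.2, 6.9]
opening: 0.649
```

Call:
step_arm([
  [0, 0, 0],
  [0, 0, 0],
  [0, 0, 0],
  [0, 0, 0],
  [0, 0, 5],
  [0, 0, 15],
  [0, 0, 30],
  [0, 0, 30],
  [0, 0, 30],
], spin=[0, 0, 0, 0, 0, 0, 0, 0, 0], fingers=[10, 10, 10, 10, 10, 10, 10, 10, 10])

```text
time_s: 26.6
eef_pos: [0.6231, -0.0847, 0.0664]
eef_rot: [0.708, -0.0, 0.706, -0.0]
wrist_force: [-0.3, 0.3, -1.6]
opening: 0.645
```

Call:
step_arm([
  [0, 0, 20],
  [0, 0, 50],
  [0, 0, 80],
  [0, 0, 110],
  [0, 0, 140],
  [0, 0, 165],
  [0, 0, 170],
  [-12, -17, 170],
  [-30, -42, 170],
  [-50, -70, 170],
], spin=[0, 0, 0, 0, 0, 0, 0, 0, 0, 0], fingers=[10, 10, 10, 10, 10, 10, 10, 10, 10, 10])

```text
time_s: 27.6
eef_pos: [0.5713, -0.1542, 0.2332]
eef_rot: [0.706, -0.0, 0.708, 0.001]
wrist_force: [-1.2, -0.2, -0.9]
opening: 0.648
```

Call:
step_arm([
  [-20, -28, 0],
  [-37, -52, 0],
  [-42, -59, 0],
  [-42, -59, -15],
  [-42, -59, -30],
  [-42, -59, -42],
  [-42, -59, -46],
  [-42, -59, -46],
], spin=[0, 0, 0, 0, 0, 0, 0, 0], fingers=[10, 10, 10, 10, 10, 10, 10, 10])

```text
time_s: 28.4
eef_pos: [0.5302, -0.2123, 0.1876]
eef_rot: [0.706, 0.0, 0.708, 0.001]
wrist_force: [0.0, 0.4, -0.5]
opening: 0.645
```

Run:
```python
from h import *
snap("side","n_side.png",(250,90,450,250),4); 
o=ctrl.get_obs(); print(o["eef_pos"],o["wrist_force"],o["opening"])
```

```text
[ 0.5306386  -0.21280444  0.18872441] [ 0.34727731 -0.40317632 -0.26249208] 0.6472828077103575
```

View pics/n_side.png

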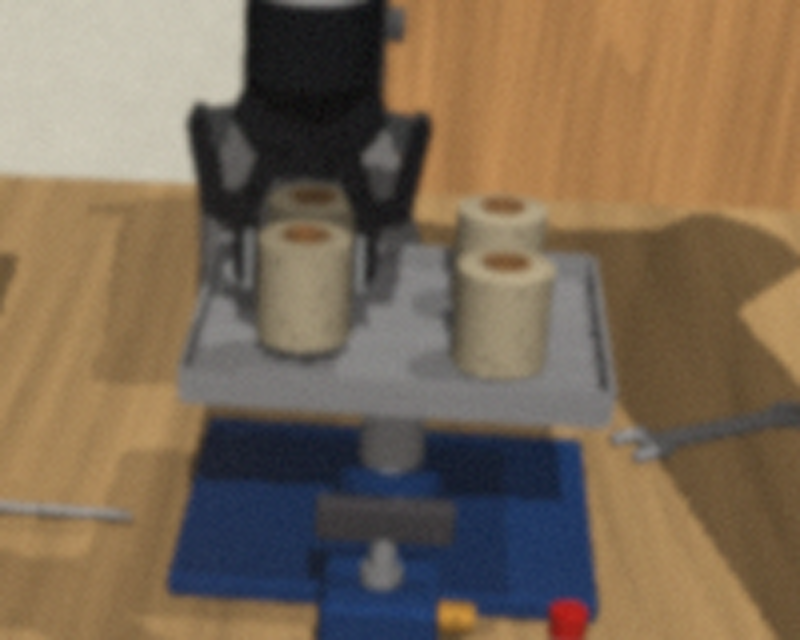

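full5 hangs upright about 11 mm above the platform. I'll lower it.

Call:
step_arm([
  [0, 0, -6],
  [0, 0, -9],
  [0, 0, -11],
  [0, 0, -12],
  [0, 0, -13],
  [0, 0, -13],
  [0, 0, -13],
], spin=[0, 0, 0, 0, 0, 0, 0], fingers=[10, 10, 10, 10, 10, 10, 10])

```text
time_s: 29.15
eef_pos: [0.5306, -0.2136, 0.1766]
eef_rot: [0.707, -0.0, 0.707, -0.0]
wrist_force: [-0.7, 0.9, 1.1]
opening: 0.648
```

Call:
step_arm([
  [0, 0, -1],
  [0, 0, -1],
  [0, 0, -1],
], spin=[0, 0, 0], fingers=[10, 10, 10])

```text
time_s: 29.45
eef_pos: [0.5306, -0.2137, 0.1763]
eef_rot: [0.707, -0.0, 0.707, -0.0]
wrist_force: [-2.7, 1.2, 5.8]
opening: 0.647
```

Call:
step_arm([
  [0, 0, 1],
  [0, 0, 1],
  [0, 0, 1],
  [0, 0, 1],
  [0, 0, 12],
  [0, 0, 30],
  [0, 0, 60],
  [0, 0, 90],
  [0, 0, 100],
  [0, 0, 100],
], spin=[0, 0, 0, 0, 0, 0, 0, 0, 0, 0], fingers=[70, 80, 85, 85, 85, 85, 90, 100, 100, 100])

```text
time_s: 30.45
eef_pos: [0.5314, -0.2141, 0.2777]
eef_rot: [0.708, -0.001, 0.706, -0.001]
wrist_force: [0.1, -0.4, -0.6]
opening: 0.998
```

All four are aboard. Next I'll move above the valve with the jaws across the bar (along y).

Call:
step_arm([
  [-5, 15, 0],
  [-10, 30, 0],
  [-16, 45, 0],
  [-22, 60, 0],
  [-28, 75, 0],
  [-34, 90, 0],
  [-40, 102, 0],
  [-46, 114, 0],
  [-54, 127, 0],
  [-54, 127, 0],
], spin=[-0.14, -0.28, -0.42, -0.56, -0.7, -0.84, -0.98, -1.12, -1.26, -1.4], fingers=[100, 80, 60, 50, 50, 50, 50, 50, 50, 50])

```text
time_s: 31.45
eef_pos: [0.4749, -0.0848, 0.2734]
eef_rot: [0.539, 0.457, 0.541, -0.457]
wrist_force: [0.5, 0.1, -0.0]
opening: 0.503
```

Call:
step_arm([
  [0, 0, 0],
  [0, 0, 0],
  [0, 0, -30],
  [0, 0, -50],
  [0, 0, -50],
  [0, 0, -50],
], spin=[-0.14, -0.171, -0.171, -0.171, -0.171, -0.171], fingers=[50, 50, 50, 50, 50, 50])

```text
time_s: 32.05
eef_pos: [0.4759, -0.0863, 0.2245]
eef_rot: [0.499, 0.5, 0.501, -0.5]
wrist_force: [0.1, 0.1, 0.2]
opening: 0.501
```

Run:
```python
from h import *
mp=snap("wrist","o_wrist.png"); 
print(ctrl.get_obs()["eef_pos"],ctrl.get_obs()["eef_rot"], proj("wrist",[.4755,-.087,.112],mp))
snap("top","o_top.png",(340,180,560,345),3.6); snap("side","o_side.png",(250,90,450,250),4)
```

```text
[ 0.47653659 -0.08659844  0.22548088] [-0.49986027 -0.50001252 -0.50002304  0.50010413] [318.52103456 237.36953267]
```

View pics/o_wrist.png

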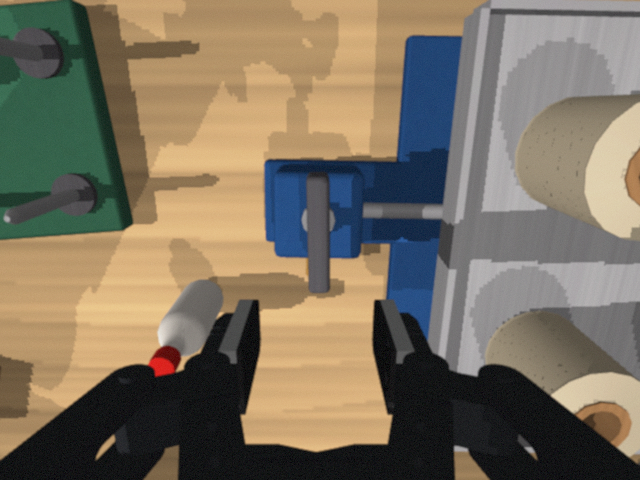

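View pics/o_side.png

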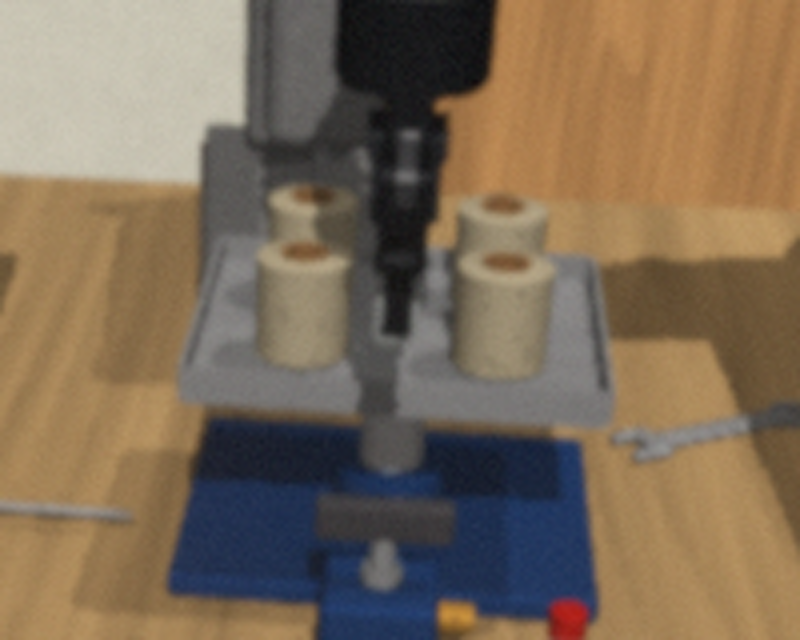

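View pics/o_top.png

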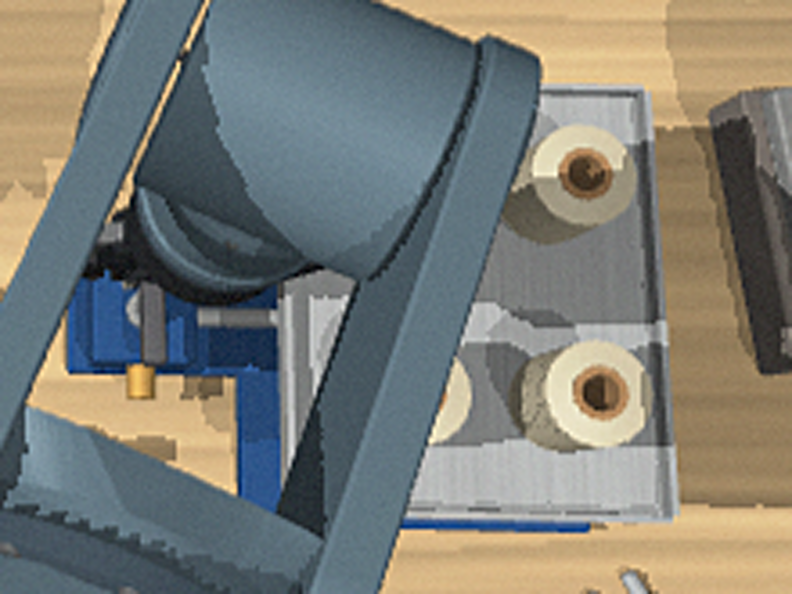

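All four packages are upright. The bar is centred at (319,233), against a prediction of (318.5,237), and lies along x. I'll descend and grip it.

Call:
step_arm([
  [0, 0, -35],
  [0, 0, -70],
  [0, 0, -95],
  [0, 0, -115],
  [0, 0, -127],
  [0, 0, -132],
  [0, 0, -132],
  [0, 0, -132],
], spin=[0, 0, 0, 0, 0, 0, 0, 0], fingers=[50, 50, 50, 50, 50, 50, 50, 50])

```text
time_s: 33.0
eef_pos: [0.4773, -0.0869, 0.0944]
eef_rot: [0.501, 0.5, 0.499, -0.5]
wrist_force: [-0.4, -0.7, 0.2]
opening: 0.499
```

Call:
step_arm([
  [0, 0, 0],
  [0, 0, 0],
  [0, 0, 0],
  [0, 0, 0],
  [0, 0, 0],
  [0, 0, 0],
  [0, 0, 0],
], spin=[0, 0, 0, 0, 0, 0, 0], fingers=[40, 30, 20, 10, 5, 5, 5])

```text
time_s: 33.7
eef_pos: [0.4768, -0.0874, 0.094]
eef_rot: [0.501, 0.5, 0.499, -0.5]
wrist_force: [-2.6, -3.6, 5.9]
opening: 0.152
```

Gripped (14 mm). I'll turn counter-clockwise to 0.56 rad.

Call:
step_arm([
  [0, 0, 0],
  [0, 0, 0],
  [0, 0, 0],
  [0, 0, 0],
  [0, 0, 0],
  [0, 0, 0],
  [0, 0, 0],
  [0, 0, 0],
  [0, 0, 0],
  [0, 0, 0],
], spin=[0.06, 0.12, 0.18, 0.24, 0.3, 0.36, 0.42, 0.48, 0.54, 0.56], fingers=[5, 5, 5, 5, 5, 5, 5, 5, 5, 5])

```text
time_s: 34.7
eef_pos: [0.4766, -0.0871, 0.094]
eef_rot: [0.619, 0.342, 0.619, -0.342]
wrist_force: [-3.3, -3.4, 6.4]
opening: 0.152
```

Run:
```python
from h import *
snap("wrist","p_wrist.png"); snap("side","p_side.png",(250,90,450,250),4)
o=ctrl.get_obs();print(o)
```

```text
{'time_s': 34.8, 'q': array([-4.25925796e-01,  1.76325064e-01,  1.94720697e+00, -7.77336573e-04,
        1.01737685e+00,  5.85183809e-01]), 'dq': array([ 1.85595201e-05,  3.96345061e-04,  4.04207186e-04,  5.01956756e-05,
       -1.20389624e-03,  1.65224153e-02]), 'joint_efforts': array([  1.70141995, -34.86501932, -27.17953384,   0.98293383,
        -0.57549644,  -0.14026701]), 'eef_pos': array([ 0.4766626 , -0.08712775,  0.094016  ]), 'eef_rot': array([ 0.61898133,  0.34210656,  0.61846216, -0.34253433]), 'wrist_force': array([-4.0158883 , -2.23274463,  6.95833023]), 'torque': array([-0.3101572 ,  0.45329434,  0.03696568]), 'opening': 0.15585729178772964}
```

View pics/p_wrist.png

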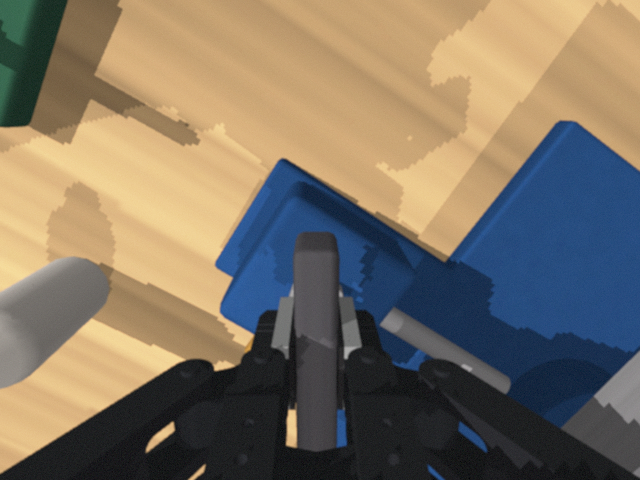

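View pics/p_side.png

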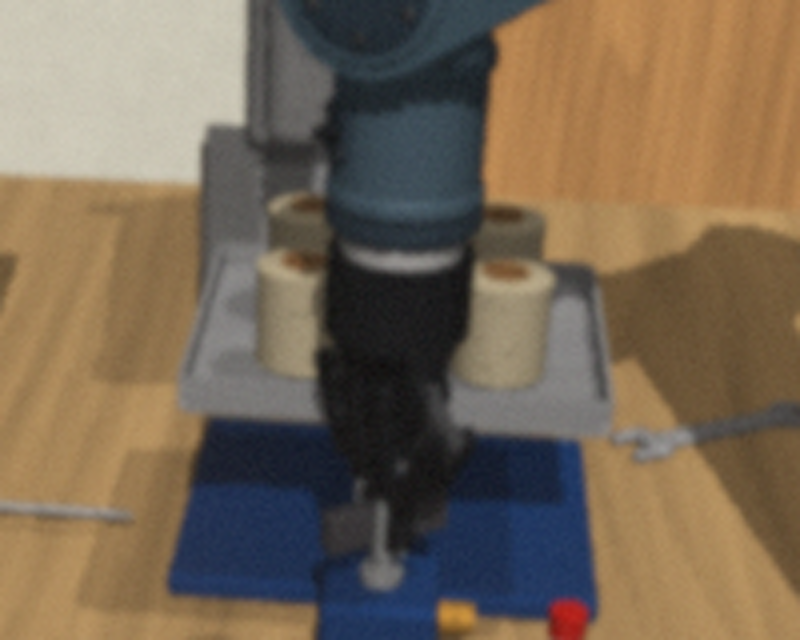

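The bar turned with the fingers and the platform has begun to sink. I'll hold here and watch it through the camera.

Run:
```python
from h import *
for k in range(240):
    im=eyes.camera("side")
    if k%20==0:
        cv2.imwrite(f"pics/sink_{k}.png",im[:,:,::-1]); cur=im.astype(float)[140:230,290:410]
        if k: print(ctrl.get_obs()["time_s"],round(np.abs(cur-last).mean(),2))
        last=cur
cv2.imwrite("pics/q_side.png",cv2.resize(im[90:250,250:450,::-1],None,fx=4,fy=4))
o=ctrl.get_obs();print(o["time_s"],o["opening"],o["wrist_force"],o["eef_rot"])
```

```text
35.85 6.46
36.85 6.82
37.85 6.85
38.85 6.67
39.85 6.71
40.85 6.94
41.85 6.86
42.85 6.8
43.85 4.03
44.85 2.08
45.85 2.08
46.8 0.15093086882069853 [-3.30835655 -4.43869262  7.80854448] [ 0.61892393  0.34216916  0.61841177 -0.34266646]
```

View pics/q_side.png

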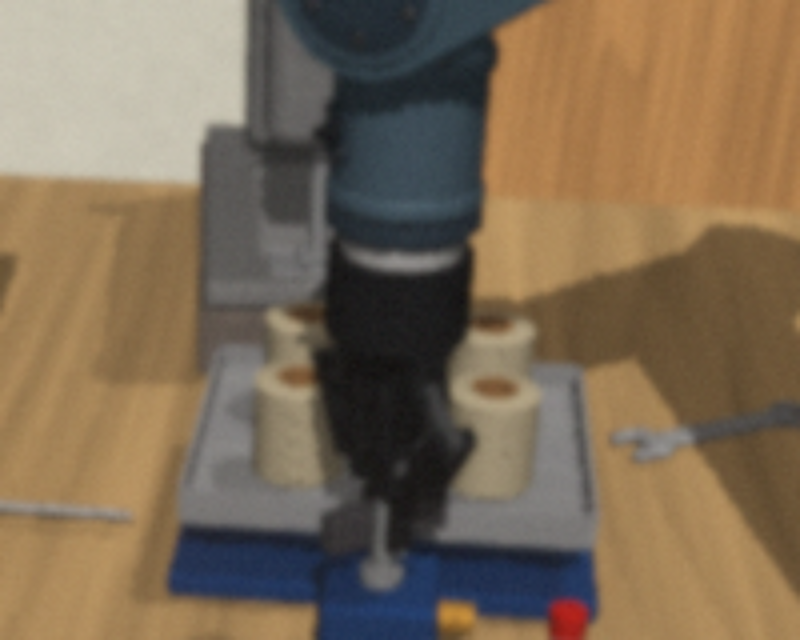

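The platform stopped sinking at about t=43.5 s, and the packages at both visible edges of the gripper are upright. I'll close the valve with a slight push onto its stop.

Call:
step_arm([
  [0, 0, 0],
  [0, 0, 0],
  [0, 0, 0],
  [0, 0, 0],
  [0, 0, 0],
  [0, 0, 0],
  [0, 0, 0],
  [0, 0, 0],
  [0, 0, 0],
  [0, 0, 0],
], spin=[-0.07, -0.14, -0.21, -0.28, -0.35, -0.42, -0.49, -0.54, -0.57, -0.58], fingers=[5, 5, 5, 5, 5, 5, 5, 5, 5, 5])

```text
time_s: 47.8
eef_pos: [0.4768, -0.0875, 0.094]
eef_rot: [-0.495, -0.505, -0.494, 0.506]
wrist_force: [-2.8, -4.5, 6.0]
opening: 0.154
```

Call:
step_arm([
  [0, 0, 0],
  [0, 0, 0],
  [0, 0, 0],
], spin=[-0.02, -0.02, -0.02], fingers=[5, 5, 5])

```text
time_s: 48.1
eef_pos: [0.4768, -0.0875, 0.094]
eef_rot: [-0.491, -0.509, -0.489, 0.51]
wrist_force: [-3.8, -5.2, 5.8]
opening: 0.154
```

Run:
```python
from h import *
snap("wrist","r_wrist.png")
o=ctrl.get_obs();print(o["time_s"],o["opening"],o["wrist_force"],o["torque"],o["eef_pos"],o["eef_rot"])
```

```text
48.15 0.15464516919123356 [-2.81828546 -4.40329641  5.92515183] [-0.64318956  0.37480855  0.39798264] [ 0.47676017 -0.0874805   0.09401774] [-0.49066271 -0.50943257 -0.48944974  0.51006619]
```

The moment about z is 0.40 N·m, above the stated 0.15 N·m friction, so the valve is on its stop. I'll open the jaws and rise.

Call:
step_arm([
  [0, 0, 0],
  [0, 0, 0],
  [0, 0, 0],
  [0, 0, 0],
  [0, 0, 0],
  [0, 0, 20],
  [0, 0, 50],
  [0, 0, 90],
  [0, 0, 135],
  [0, 0, 135],
], spin=[0, 0, 0, 0, 0, 0, 0, 0, 0, 0], fingers=[20, 30, 40, 45, 45, 45, 45, 45, 45, 45])

```text
time_s: 49.15
eef_pos: [0.48, -0.088, 0.2349]
eef_rot: [0.494, 0.511, 0.486, -0.508]
wrist_force: [1.1, -0.5, -0.0]
opening: 0.453
```

Call:
step_arm([
  [0, 30, 30],
  [0, 70, 50],
  [0, 110, 60],
  [0, 150, 60],
  [0, 190, 60],
  [0, 230, 60],
  [0, 230, 60],
], spin=[0, 0, 0, 0, 0, 0, 0], fingers=[45, 45, 45, 45, 45, 45, 45])

```text
time_s: 49.85
eef_pos: [0.4756, 0.1475, 0.2876]
eef_rot: [0.491, 0.509, 0.492, -0.508]
wrist_force: [-0.8, -0.2, -1.1]
opening: 0.451
```

Run:
```python
from h import *
snap("top","s_top.png"); snap("top","s_topz.png",(340,180,560,345),3.6); snap("side","s_side.png")
o=ctrl.get_obs();print(o["time_s"],o["opening"],o["wrist_force"],o["eef_pos"])
```

```text
50.0 0.44855785253806696 [-0.29115382  0.37251176 -1.36419355] [0.47623697 0.14320599 0.28766702]
```

View pics/s_topz.png

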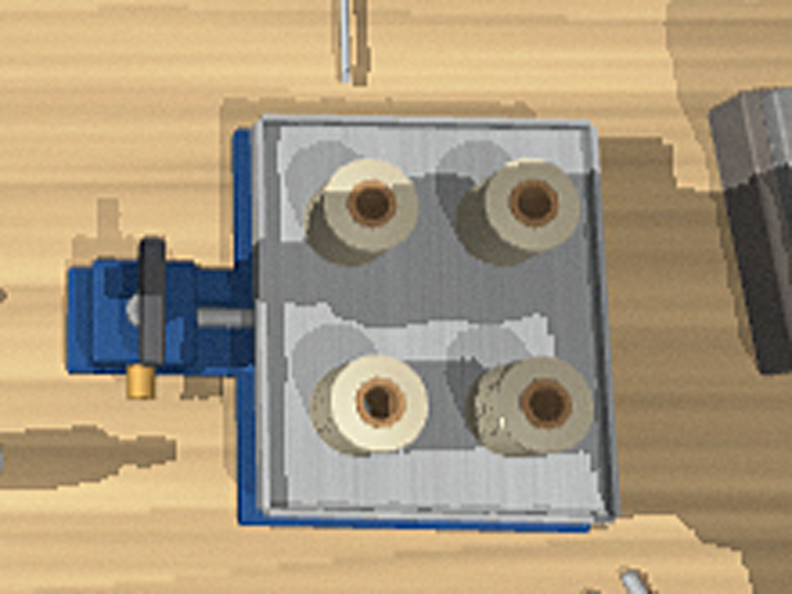

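View pics/s_side.png

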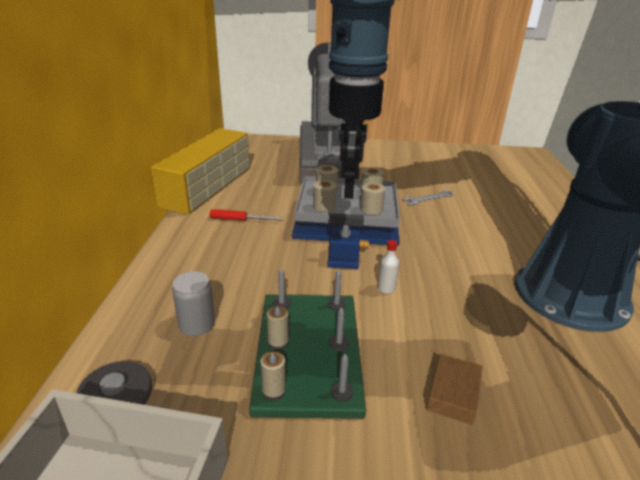

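Run:
```python
from h import *
a=cv2.imread("pics/d_top.png")[225:375,130:170].astype(int); b=cv2.imread("pics/s_topz.png")[225:375,130:170].astype(int)
for n,i in(("start",a),("end",b)):
    g=i.mean(2); d=(i[:,:,2]-i[:,:,0]>-30)&(g<110)
    ys,xs=np.nonzero(d); print(n,np.polyfit(ys,xs,1),len(xs))
for x in(.5948,.3527): 
    for z in (.072,.08): print(x,z,(proj("top",[x,-.154,z])-[340,180])*3.6)
```

```text
start [ 0.02290047 19.78945933] 3604
end [2.50575443e-03 2.10864492e+01] 3497
0.5948 0.072 [248.64456005 119.74437528]
0.5948 0.08 [250.87700562 116.49367655]
0.3527 0.072 [263.0249052  512.20275108]
0.3527 0.08 [265.49228755 512.11811391]
```

Everything checks out: the rim corners match z ≈ 72 mm (fully down) and the bar is back at its starting angle.

```bash
python3 -c "
from bench import hand_in
print(hand_in())"
```

```text
the job is handed in; nothing more can be done
None
```

I moved the three full packages from the winder, plus the full one on the bench, onto the lift platform. I then cracked the valve open, let the platform sink all the way down, closed the valve and handed the job in at about 50 s. `hand_in` reports no verdict.

- **Packages:** all four stand upright on the tray. The two thin ones are still on their spindles, and the other things on the bench were not touched.
- **Valve opening:** I turned it about 0.56 rad counter-clockwise, inside the eighth-turn limit of 0.785 rad. That is the angle the gripper turned. The wrist picture showed the bar turning with it.
- **Platform:** the pictures showed it stop moving at about 43.5 s. The tray rim then lined up, within a couple of millimetres, with where it should be at the bottom.
- **Valve closing:** I turned it back until it pushed against its stop, where the wrist moment about z was about 0.4 N·m. The bar's angle in the top view then matched the start to about 0.02 rad, a small difference I put down to shadow noise.
- **Disturbances:** I did not see the full package on the bench get knocked, and I did not see the grip slacken.

No check failed. The side camera's positions were up to about 2 mm off the top camera's, which is within the stated calibration.

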